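Scrub out the tall stoneware pot and hang the brush back

ROBOT

A 6-joint arm with a two-finger parallel gripper is mounted at the origin on the work surface. World frame = base frame: x ahead of the robot, y to its left, z up, the work surface at z = 0. Lengths are in m, angles in rad, forces in N, time in s.
With the tool pointing down it reaches from about 0.3 to 0.775 m from the base axis. Payload 14.6 kg.
Tool frame: the origin (TCP) lies at the very end of the fingers, on their centre line; the grasp point (between the pads) lies 19 mm behind it; z points along the fingers, y is the line along which they close (so a half turn about z gives the same grasp; the last joint's range is limited). The gripper opens to 94 mm and grips with 3 to 60 N. Pads are 16 mm wide; open, the fingers measure 119 mm over their backs; the gripper's body (75 mm by 177 mm) begins 78 mm behind the grasp point.
Start: joints at [-1.309, 0.3, 1.521, -0, 1.321, -0.067], TCP at [0.178, -0.521, 0.205] pointing down, gripper open.
Joint ranges: [-3.03, 3.03], [-0.79, 2.21], [0.23, 2.52], [-1.04, 4.18], [0, 3.07], [-2.55, 2.55]. Speed limits (rad/s): [2.22, 2.22, 2.57, 3.14, 3.14, 3.14].

INTERFACE

Orientations are given as [roll, pitch, yaw] about the fixed x, y, z axes, in that order (R = Rz(yaw) Ry(pitch) Rx(roll)).
In Python, from station import ctrl gives the robot as it stands. The module is installed in compiled form; this text tells all that it offers.
- The arm moves only by the tool step_arm, never from a script. Its argument "deltas" is a list of rows, each an object with "dp": the shift along the tool's x, y, z scaled (see below), a list of three; "twist": the turn about the tool's z scaled (see below). In form: [{"dp": [tx, ty, tz], "twist": twist}, ...]. A call has 1 to 12 rows; each row shifts and turns the commanded pose from where the row before left it, along the tool's axes as they then stand; what a row does not reach is not made up. The controller multiplies each number of a shift by 0.04 m and each number of a turn by 4 degrees. A row lasts 1/10 s, in which the tool goes at most 50 mm and 8.59 degrees, less where a joint would pass 70% of its speed; a pose out of reach is approached as far as the arm can. A call with a number of a shift or a turn outside -1 to 1 is refused whole. A call with a gripper value outside its range is refused whole. "gripper" is the opening, from -1 (shut) to 1 (fully open), set as the call begins (left out, the last holds). The fingers move at their own pace and stop on an object; "squeeze" is the grip in N (left out, the last holds). Time passes only in rows, so rows that do not move let the fingers close. It gives the time, the measured TCP pose, the force, the opening and the grip force at its end, in the units of the state.
- ctrl.get_obs(): the state, without advancing time (a new reading comes with each control period).
- ctrl.camera(name): name is "scene" or "top"; returns (picture, depth): 420x560x3 uint8, red, green, blue; 420x560 float32, m along the optical axis (not along the pixel's ray), 0 where there is no reading.
- ctrl.get_calibration(name): a dict with "fx", "fy", "cx", "cy" (pixels), "world_to_cam" (4x4, takes a point from world to camera coordinates). Camera axes: x right, y down, z forward; pixel columns grow to the right and rows downward; lengths in m; the calibration is good to about 2 mm. A picture is of the moment at which its call begins. get_calibration takes no time and is no camera call.
- ctrl.hand_in(): hands the job in; it is judged then, once.
Trained networks look in the newest picture that a camera, given by its name, has taken for a name from the list of things; names that differ only in an ending like _2 or _b are one class to them, and where a whole thing is asked for, a point or a joint stands for the part that bears it (a point fixed in the world has none). Each returns a list of dicts, best first, with "conf" (0 to 1); they miss things now and then, are a little off and sometimes report something else, mostly with a low value. They report only what shows in the picture. A call takes as long as a camera call.
- ctrl.spot_in(camera, label): "rect" ([left, top, right, bottom] as shares, 0 to 1, of the picture: columns of its width, rows of its height, round what is visible of it).
- ctrl.cut_out(camera, label): "pixels" (420x560 bool, what is visible of it) and "rect" ([left, top, right, bottom] as shares, 0 to 1, of the picture: columns of its width, rows of its height, round what is visible of it).
The state is a dict: "time_s": time; "qpos": joint angles; "joint_vel": joint speeds; "tau": joint torques, N m; "ee_pos": TCP position; "eef_rot": TCP orientation; "force": force on the tool from outside, world axes, zero at the start; "moment": the same for the moment, N m; "grip_width": finger opening in m; "grip_force": force on a finger pad.
Only numpy, scipy, OpenCV 4.12 (cv2) and the standard library are available. Lean on these libraries where they do the work, as an engineer would, in place of code of your own. Each camera call takes 0.05 s, during which the arm holds its last target. There are 200 camera calls.

TASK

Take the long round brush off the tool rack and scrub out the tall narrow pot with three full up-and-down strokes: each time push the brush down until its springy head gives gently against the inner bottom of the pot, then draw it up until the head is about half out of the pot. Then hang the brush upright back in the same rack slot it came from, with its collar resting on the rack, and let go. Leave the pot standing where it is, and do not disturb anything else.

Things in the scene. Friction and masses are not known exactly. Their poses are not given: they have to be found in the camera images.
- brush: Long bottle brush, 120 g, hanging upright by its collar in one of the rack's three slots. Origin: centre of the collar's underside, z up. Above it: black collar disc 32 mm diameter, 6 mm thick, then a wooden handle 22 mm (x) by 18 mm (y) from z = 6 to 81 mm; grip it from above near z = 50 mm. Below: steel shaft 8 mm diameter, and a white bristled head (see brush_tip).
- brush_head (a joint): Give of the brush's sprung head, m: 0 at rest, up to 0.015 as it is pushed up along the shaft by pressing its end on something; spring 0.5 N per mm, so 3 N gives 6 mm; beyond 15 mm it is rigid.
- brush_tip (a point): Centre of the lower end of the brush's head, 150 mm below the brush's origin at rest; moves with the head; z up along the shaft. The head is 34 mm in diameter and 50 mm long.
- pot: The tall narrow pot: plain round off-white stoneware, 70 mm outer diameter, 110 mm high, bore at least 52 mm, open at the top, loose, 0.5 to 1.1 kg. Origin: centre of its underside, z up. Its thick flat inner floor lies 12 to 40 mm above the underside, different every time and not measured: feel for it with the brush, gently (over 15 N between brush and pot is too much).
- pot_rim (a point): Centre of the pot's mouth, 110 mm above its underside.
- rack: Fixed wooden tool rack, 320 mm wide (y), 110 mm deep, 180 mm high. Origin: centre of its underside; open front to its -x. Its top board (10 mm thick, upper face z = 180 mm, nothing higher) has three slots 14 mm wide at y = -90, 0, 90 mm, open at the front edge x = -45 mm, closed at x = -5 mm. It stands on two end posts (y = -150, 150 mm), open between; foot board 12 mm thick.
- slot_mid (a point): Rack's middle slot: centre of a hung tool's collar underside, on the top board at rack x = -15 mm, y = 0; the others are 90 mm to either side along the rack's y. A tool hangs with its shaft in a slot and its collar on the board. Take it out by raising it 5 to 15 mm and drawing it to the rack's -x, clear of the front edge: the brush's head is wider than the slot.
- rod: Plain steel stuffing rod, 10 mm diameter, end 135 mm below its origin. Same handle, collar and start as the brush, in another slot of the rack. Leave it alone.
- knife: Palette knife with a flat steel blade 26 mm wide, end 143 mm below its origin. Same handle, collar and start as the brush, in another slot of the rack. Leave it alone.
- jar: Squat wide off-white jar, 92 mm diameter, 70 mm high. Not the one to scrub; leave it alone. Origin: centre of the underside (so for the things below).
- spool_a: Grey thread spool, standing, 38 mm diameter, 50 mm high. Leave alone.
- spool_b: Brown thread spool, standing, 38 mm diameter, 60 mm high. Leave alone.
- mug: Blue-grey mug, 80 mm diameter, 90 mm high. Leave alone.
- doll: Wooden doll lying on its back, about 210 by 90 mm, 40 mm high. Leave alone.
- scissors: Scissors lying flat, about 190 by 80 mm, 12 mm high. Leave alone.

How it is judged:
By the outcome, as a careful person would: the job done as asked, in the order asked, and still so for the second after the job is handed in, with the robot touching nothing.
It also fails if it takes over 72 s, if anything falls off the work surface, if the arm or the gripper's body presses on something with over 40 N, if the wrist force passes 120 N, or if a joint passes its speed limit or range.

## Working session

There is one attempt and no reset: what is moved stays moved. The work goes in short steps, Python scripts to look and compute and a tool call to move; the robot and the scene stay as the last step left them, time stands still between calls to the robot, and variables do not carry over. Pictures are saved under pics/ and viewed, at most 10 in all, crops included, and the job is handed in when it is done.

Besides the shell and the picture viewer there is one more tool, called after "Request:" as name([rows], argument=value, ...), one row to a line, values as JSON. step_arm: Moves the arm, as the interface text tells. Its arguments: {"type":"object","properties":{"deltas":{"type":"array"},"gripper":{"type":"number"},"squeeze":{"type":"number"}},"required":["deltas"]}

```bash
mkdir -p pics; python3 - <<'E'
from station import ctrl
import cv2,numpy as np
print(ctrl.get_obs())
for n in("scene","top"):
    p,d=ctrl.camera(n); cv2.imwrite(f"pics/{n}0.png",p[:,:,::-1]); np.save(f"{n}_d.npy",d); np.save(f"{n}_p.npy",p)
    c=ctrl.get_calibration(n); print(n,c)
    for l in("brush","pot","rack","rod","knife","jar"):
        print(l,[(round(r["conf"],2),[round(float(v)*s) for v,s in zip(r["rect"],(560,420)*2)]) for r in ctrl.spot_in(n,l)[:3]])
E
```

```text
{'time_s': 0.0, 'qpos': array([-1.30858724e+00,  3.00478812e-01,  1.52159255e+00,  5.32588704e-05,
        1.32069304e+00, -6.65725482e-02]), 'joint_vel': array([-0.00162933, -0.00077434, -0.00059743, -0.00019255,  0.00085797,
        0.00035642]), 'tau': array([-3.70064654e-04, -5.31806552e+01, -3.52734375e+01,  7.08445231e-02,
        2.44358007e-02, -4.29990610e-05]), 'ee_pos': array([ 0.17754542, -0.52027478,  0.20487725]), 'eef_rot': array([-3.14042692e+00, -1.29421322e-04,  3.28768348e-01]), 'force': array([ 1.18083233,  0.01566773, -0.27572773]), 'moment': array([ 0.02568385, -0.00924924,  0.02489389]), 'grip_force': 0.0, 'grip_width': 0.09359364499632455}
scene {'fx': 405.7480942439402, 'fy': 405.7480942439402, 'cx': 282.6841339305644, 'cy': 207.96004607034277, 'world_to_cam': array([[ 0.35121591,  0.93624459, -0.00966687, -0.17059191],
       [ 0.47235047, -0.18608964, -0.86154262, -0.11995198],
       [-0.80841352,  0.29802133, -0.50759321,  1.42110551],
       [ 0.        ,  0.        ,  0.        ,  1.        ]])}
brush [(0.69, [361, 150, 385, 238]), (0.47, [388, 139, 403
[... 219 characters left out ...]
 {'fx': 457.60000057502197, 'fy': 457.60000057502197, 'cx': 279.21873891885616, 'cy': 206.1465740007843, 'world_to_cam': array([[-0.00315457, -0.99997938,  0.00559408, -0.04629994],
       [-0.98598541,  0.00217721, -0.16681738,  0.53158334],
       [ 0.16680176, -0.00604191, -0.98597194,  1.17218181],
       [ 0.        ,  0.        ,  0.        ,  1.        ]])}
brush [(0.52, [156, 181, 190, 211])]
pot [(0.91, [370, 188, 410, 219]), (0.18, [327, 166, 342, 183])]
rack [(0.96, [100, 148, 244, 239]), (0.18, [119, 199, 142, 216])]
rod [(0.74, [118, 199, 141, 217]), (0.65, [375, 190, 409, 218])]
knife [(0.7, [102, 150, 243, 238]), (0.56, [198, 164, 215, 193])]
jar [(0.89, [280, 196, 313, 230])]
```

View pics/scene0.png

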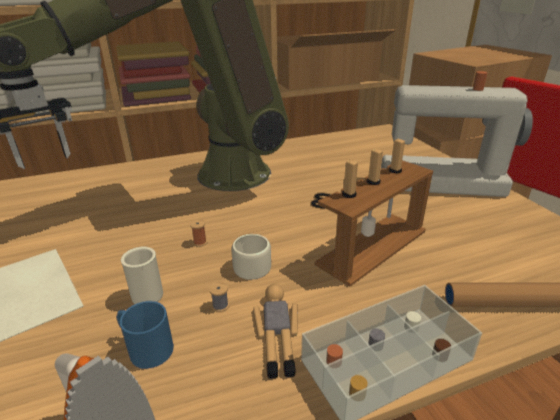

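View pics/top0.png

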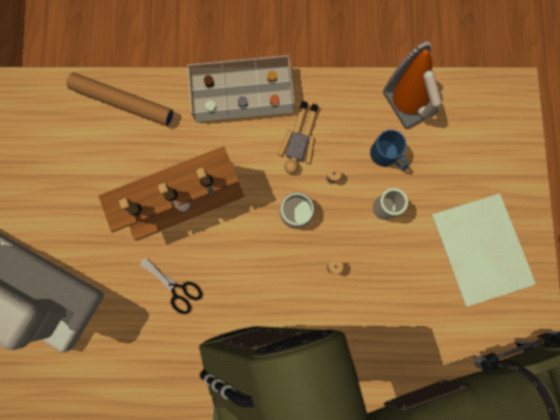

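```bash
cat > h.py <<'E'
import numpy as np,cv2
from station import ctrl
from scipy.optimize import least_squares
def cloud(n,d):
    c=ctrl.get_calibration(n); v,u=np.mgrid[:420,:560]
    P=np.stack([(u-c["cx"])*d/c["fx"],(v-c["cy"])*d/c["fy"],d],-1)
    W=np.linalg.inv(c["world_to_cam"]); return P@W[:3,:3].T+W[:3,3]
def box(X,r):
    l,t,rr,b=r; Q=X[t:b,l:rr].reshape(-1,3); return Q
def circ(Q,r0):
    f=lambda p:np.hypot(Q[:,0]-p[0],Q[:,1]-p[1])-p[2]
    return least_squares(f,[*Q[:,:2].mean(0),r0],loss="soft_l1",f_scale=.002).x
E
python3 - <<'E'
from h import *
D={n:cloud(n,np.load(n+"_d.npy")) for n in("top","scene")}
for n,r in(("top",(95,140,250,245)),("scene",(310,135,440,295))):
    Q=box(D[n],r); B=Q[(Q[:,2]>.17)&(Q[:,2]<.186)]
    c,s,a=cv2.minAreaRect((B[:,:2]*1000).astype(np.float32)); print(n,"board",c,s,a,np.median(B[:,2]))
    H=Q[(Q[:,2]>.2)&(Q[:,2]<.27)&(Q[:,0]>.3)]
    m=cv2.kmeans(H[:,:2].astype(np.float32),3,None,(3,50,1e-5),5,cv2.KMEANS_PP_CENTERS)
    for k in range(3):
        h=H[m[1][:,0]==k]; t=h[h[:,2]>.256]; print(" handle",len(h),h.mean(0).round(4),h.max(0).round(3),"top",len(t),t.mean(0).round(4),cv2.minAreaRect((t[:,:2]*1000).astype(np.float32)))
    print(n,"white head pts")
for n,r in(("top",(365,183,415,225)),("scene",(112,240,170,308))):
    Q=box(D[n],r); R=Q[(Q[:,2]>.100)&(Q[:,2]<.116)]; print(n,"rim",len(R),circ(R,.03),R.mean(0),np.percentile(R[:,2],[50,95]),(R.max(0)+R.min(0))/2,np.ptp(R,axis=0))
    S=Q[(Q[:,2]>.02)&(Q[:,2]<.095)]
    if n=="scene": print(circ(S,.035))
E
```

```text
top board (552.3696899414062, 216.01303100585938) (97.32630920410156, 320.4449157714844) 22.13495635986328 0.1805085420224094
 handle 157 [0.5334 0.2059 0.2466] [0.548 0.22  0.265] top 84 [0.5356 0.2085 0.2609] ((535.40234375, 209.23287963867188), (21.828306198120117, 18.498882293701172), 18.562482833862305)
 handle 182 [0.5002 0.2884 0.2437] [0.514 0.302 0.266] top 86 [0.5015 0.2915 0.2606] ((501.63922119140625, 291.8856506347656), (22.75106430053711, 17.279647827148438), 19.65775489807129)
 handle 139 [0.5663 0.1234 0.2476] [0.581 0.135 0.266] top 79 [0.5694 0.1252 0.2612] ((569.5325317382812, 125.69308471679688), (22.064369201660156, 18.080528259277344), 22.25074005126953)
top white head pts
scene board (485.4582214355469, 304.6492614746094) (172.58651733398438, 551.9100952148438) 37.1129264831543 0.18087539974030065
 handle 306 [0.5402 0.2076 0.234 ] [0.55  0.224 0.263] top 53 [0.5383 0.209  0.2602] ((536.1910400390625, 210.25599670410156), (22.64764404296875, 18.451438903808594), 18.134071350097656)
 handle 342 [0.5746 0.1247 0.2338] [0.584 0.14  0.263] top 59 [0.5728 0.1263 0.2601] ((570.4776611328125, 126.80413818359375), (22.222002029418945, 18.40700340270996), 18.8067684173584)
 handle 282 [0.506  0.2906 0.2336] [0.516 0.306 0.264] top 47 [0.5046 0.2922 0.2603] ((502.970458984375, 293.56292724609375), (21.462697982788086, 19.793405532836914), 28.92051887512207)
scene white head pts
top rim 260 [ 0.53147219 -0.33601058  0.03066663] [ 0.53251547 -0.33780827  0.10931442] [0.10992638 0.11380096] [ 0.53238792 -0.3366709   0.10782389] [0.06800521 0.06736518 0.01552518]
scene rim 432 [ 0.53450106 -0.33467019  0.03077054] [ 0.53436976 -0.3348573   0.10745558] [0.10863827 0.111717  ] [ 0.53302131 -0.33421887  0.10658118] [0.07189384 0.06705655 0.01309999]
[ 0.60611647 -0.32697459  0.05169632]
```

Request:
step_arm([
  {"dp":[0,0,-0.8],"twist":-0.4},
  {"dp":[0,0,-0.8],"twist":-0.45},
  {"dp":[0,0,-0.8],"twist":0},
  {"dp":[0.76,-0.68,0],"twist":0},
  {"dp":[0.76,-0.68,0],"twist":0},
  {"dp":[0.76,-0.68,0],"twist":0},
  {"dp":[0.76,-0.68,0],"twist":0},
  {"dp":[0.76,-0.68,0],"twist":0},
  {"dp":[0.76,-0.68,0],"twist":0},
  {"dp":[0.76,-0.68,0],"twist":0},
  {"dp":[0.76,-0.68,0],"twist":0},
  {"dp":[0.76,-0.68,0],"twist":0},
], gripper=0.2, squeeze=30)

```text
time_s: 1.9
ee_pos: [0.3385, -0.1888, 0.3017]
eef_rot: [3.141, -0.0, 0.388]
force: [0.2, -1.1, 0.6]
grip_width: 0.0563
grip_force: 0.0
```

Request:
step_arm([
  {"dp":[0.76,-0.68,0],"twist":0},
  {"dp":[0.76,-0.68,0],"twist":0},
  {"dp":[0.76,-0.68,0],"twist":0},
  {"dp":[0.76,-0.68,0],"twist":0},
  {"dp":[0.76,-0.68,0],"twist":0},
  {"dp":[0.76,-0.68,0],"twist":0},
  {"dp":[0.76,-0.68,0],"twist":0},
  {"dp":[0.76,-0.68,0],"twist":0},
  {"dp":[0,0,0],"twist":0},
  {"dp":[0,0,0],"twist":0},
])

```text
time_s: 2.9
ee_pos: [0.4809, 0.1034, 0.3011]
eef_rot: [-3.142, 0.001, 0.39]
force: [0.7, 0.4, 0.1]
grip_width: 0.0564
grip_force: 0.0
```

```bash
cat >> h.py <<'E'
def to(x,y,z):
    o=ctrl.get_obs(); a=o["eef_rot"][2]; d=np.array([x,y,z])-o["ee_pos"]
    print("units",np.round([(d[0]*np.cos(a)+d[1]*np.sin(a))/.04,(d[0]*np.sin(a)-d[1]*np.cos(a))/.04,-d[2]/.04],3),"yaw",a,"F",o["force"].round(2),o["time_s"])
E
python3 -c "
from h import *
to(.5358,.2095,.211)"
```

```text
units [ 2.278 -1.932  2.253] yaw 0.3896266515654767 F [0.74 0.44 0.07] 2.9
```

Request:
step_arm([
  {"dp":[0.76,-0.64,0],"twist":0},
  {"dp":[0.76,-0.64,0],"twist":0},
  {"dp":[0.76,-0.65,0],"twist":0},
  {"dp":[0,0,0],"twist":0},
  {"dp":[0,0,0],"twist":0},
  {"dp":[0,0,0],"twist":0},
])

```text
time_s: 3.5
ee_pos: [0.536, 0.2076, 0.3019]
eef_rot: [3.141, -0.0, 0.387]
force: [-0.6, -0.9, 0.1]
grip_width: 0.0564
grip_force: 0.0
```

```bash
python3 - <<'E'
from h import *
to(.5358,.2095,.211); print(ctrl.get_obs()["ee_pos"])
p,d=ctrl.camera("scene"); cv2.imwrite("pics/s1.png",cv2.resize(p[80:260,280:460,::-1],None,fx=3,fy=3))
E
```

```text
units [ 0.014 -0.045  2.273] yaw 0.38677487848224557 F [-0.57 -0.88  0.06] 3.5
[0.53595363 0.20760549 0.30191757]
```

View pics/s1.png

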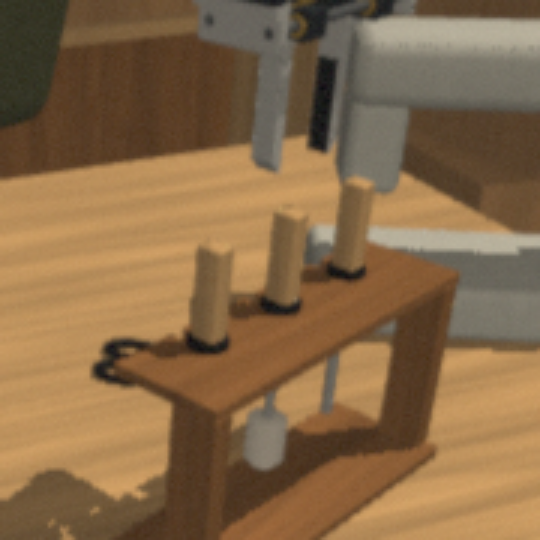

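The picture shows the white head under the middle handle (crop about 265,440) and the open fingers (265,160 and 320,150) directly above that handle. I'll descend and grip.

Request:
step_arm([
  {"dp":[0.01,-0.04,0.5],"twist":0},
  {"dp":[0,0,0.6],"twist":0},
  {"dp":[0,0,0.6],"twist":0},
  {"dp":[0,0,0.4],"twist":0},
  {"dp":[0,0,0.17],"twist":0},
  {"dp":[0,0,0],"twist":0},
  {"dp":[0,0,0],"twist":0},
  {"dp":[0,0,0],"twist":0},
])

```text
time_s: 4.35
ee_pos: [0.5363, 0.2106, 0.2118]
eef_rot: [3.141, -0.002, 0.388]
force: [-0.1, -0.1, -0.4]
grip_width: 0.0565
grip_force: 0.0
```

Request:
step_arm([
  {"dp":[0,0,0],"twist":0},
  {"dp":[0,0,0],"twist":0},
  {"dp":[0,0,0],"twist":0},
  {"dp":[0,0,0],"twist":0},
  {"dp":[0,0,0],"twist":0},
  {"dp":[0,0,0],"twist":0},
  {"dp":[0,0,0],"twist":0},
  {"dp":[0,0,0],"twist":0},
], gripper=-1, squeeze=30)

```text
time_s: 5.15
ee_pos: [0.5359, 0.2107, 0.2106]
eef_rot: [-3.142, 0.0, 0.388]
force: [0.2, 0.1, 0.2]
grip_width: 0.0179
grip_force: 30.0
```

Request:
step_arm([
  {"dp":[0,0,-0.12],"twist":0},
  {"dp":[0,0,-0.13],"twist":0},
  {"dp":[0,0,0],"twist":0},
  {"dp":[-0.2,0,0],"twist":0},
  {"dp":[-0.4,0,0],"twist":0},
  {"dp":[-0.5,0,0],"twist":0},
  {"dp":[-0.5,0,0],"twist":0},
  {"dp":[-0.5,0,0],"twist":0},
  {"dp":[-0.5,0,0],"twist":0},
  {"dp":[0,0,0],"twist":0},
  {"dp":[0,0,0],"twist":0},
  {"dp":[0,0,0],"twist":0},
])

```text
time_s: 6.35
ee_pos: [0.4401, 0.1715, 0.2206]
eef_rot: [3.142, -0.0, 0.388]
force: [0.1, -0.3, -1.5]
grip_width: 0.0176
grip_force: 30.0
```

```bash
python3 - <<'E'
from h import *
to(.533,-.3353,.33); print(ctrl.get_obs()["ee_pos"])
p,d=ctrl.camera("scene"); cv2.imwrite("pics/s2.png",cv2.resize(p[100:290,260:450,::-1],None,fx=3,fy=3))
E
```

```text
units [-2.645 12.606 -2.735] yaw 0.38816150567279517 F [ 0.14 -0.32 -1.47] 6.35
[0.44007842 0.17146177 0.22061865]
```

View pics/s2.png

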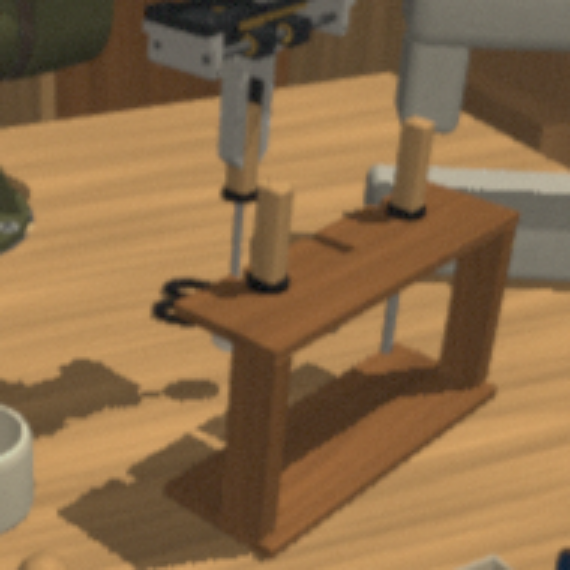

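The brush is clear of the rack and hangs upright (collar at crop 240,190). Next I raise it and carry it over the pot.

Request:
step_arm([
  {"dp":[0,0,-0.5],"twist":0},
  {"dp":[0,0,-0.8],"twist":0},
  {"dp":[0,0,-0.8],"twist":0},
  {"dp":[0,0.2,-0.64],"twist":0},
  {"dp":[-0.1,0.5,0],"twist":0},
  {"dp":[-0.2,0.8,0],"twist":0},
  {"dp":[-0.2,0.8,0],"twist":0},
  {"dp":[-0.2,0.8,0],"twist":0},
  {"dp":[-0.2,0.8,0],"twist":0},
  {"dp":[-0.2,0.8,0],"twist":0},
  {"dp":[-0.2,0.8,0],"twist":0},
  {"dp":[-0.2,0.8,0],"twist":0},
])

```text
time_s: 7.6
ee_pos: [0.4799, -0.0861, 0.33]
eef_rot: [-3.141, 0.0, 0.388]
force: [0.3, -0.3, -1.0]
grip_width: 0.0181
grip_force: 30.0
```

Request:
step_arm([
  {"dp":[-0.2,0.8,0],"twist":0},
  {"dp":[-0.2,0.8,0],"twist":0},
  {"dp":[-0.2,0.8,0],"twist":0},
  {"dp":[-0.2,0.8,0],"twist":0},
  {"dp":[-0.2,0.8,0],"twist":0},
  {"dp":[-0.15,0.7,0],"twist":0},
  {"dp":[0,0.4,0],"twist":0},
  {"dp":[0,0,0],"twist":0},
  {"dp":[0,0,0],"twist":0},
  {"dp":[0,0,0],"twist":0},
])

```text
time_s: 8.6
ee_pos: [0.5142, -0.2901, 0.3303]
eef_rot: [-3.142, -0.0, 0.389]
force: [0.0, 0.3, -1.2]
grip_width: 0.018
grip_force: 30.0
```

```bash
python3 - <<'E'
from h import *
to(.533,-.3353,.33); print(ctrl.get_obs()["ee_pos"])
E
```

```text
units [0.006 1.224 0.008] yaw 0.3889266304354011 F [ 0.04  0.25 -1.25] 8.6
[ 0.51422029 -0.2900957   0.33031224]
```

Request:
step_arm([
  {"dp":[0,0.4,0],"twist":0},
  {"dp":[0,0.5,0],"twist":0},
  {"dp":[0,0.32,0],"twist":0},
  {"dp":[0,0,0],"twist":0},
  {"dp":[0,0,0],"twist":0},
  {"dp":[0,0,0],"twist":0},
  {"dp":[0,0,0],"twist":0},
])

```text
time_s: 9.3
ee_pos: [0.5326, -0.3354, 0.3307]
eef_rot: [3.141, -0.0, 0.389]
force: [-0.1, 0.7, -0.9]
grip_width: 0.0179
grip_force: 30.0
```

```bash
python3 - <<'E'
from h import *
print(ctrl.get_obs()["ee_pos"],ctrl.get_obs()["force"])
p,d=ctrl.camera("scene"); X=cloud("scene",d); cv2.imwrite("pics/s3.png",cv2.resize(p[120:320,60:260,::-1],None,fx=3,fy=3))
b=ctrl.spot_in("scene","brush_tip"); print(b[:2])
c=ctrl.get_calibration("scene"); cam=np.linalg.inv(c["world_to_cam"])[:3,3]; print("cam",cam)
near=(abs(X[...,0]-.533)<.05)&(abs(X[...,1]+.335)<.05)
for lo,hi in((.152,.162),(.162,.172),(.172,.182),(.185,.2),(.205,.23),(.235,.275)):
    Q=X[near&(X[...,2]>lo)&(X[...,2]<hi)]; Q=Q[np.isfinite(Q[:,0])]
    f=cv2.minEnclosingCircle((Q[:,:2]*1000).astype(np.float32)) if len(Q) else None
    print(lo,len(Q),np.median(Q,axis=0).round(4) if len(Q) else 0,f)
p,d=ctrl.camera("top"); X=cloud("top",d)
r=(365,183,415,225); Q=box(X,r); R=Q[(Q[:,2]>.104)&(Q[:,2]<.116)]; print(len(R),circ(R,.03))
E
```

```text
[ 0.53255422 -0.33535018  0.33069349] [-0.08439473  0.72692997 -0.88626292]
[{'rect': [0.2225, 0.5129, 0.2521, 0.5745], 'conf': 0.68}, {'rect': [0.5663, 0.3857, 0.7714, 0.6869], 'conf': 0.67}]
cam [ 1.26541488 -0.28612581  0.61635069]
0.152 32 [ 0.5424 -0.3333  0.1606] ((538.29638671875, -334.865966796875), 15.09117317199707)
0.162 74 [ 0.5437 -0.3339  0.1671] ((533.6677856445312, -334.4824523925781), 16.502113342285156)
0.172 87 [ 0.544  -0.3336  0.1753] ((533.681884765625, -334.8574523925781), 16.615522384643555)
0.185 182 [ 0.5421 -0.3343  0.1961] ((533.2283935546875, -334.9662780761719), 16.746967315673828)
0.205 51 [ 0.5345 -0.3347  0.2178] ((534.4337768554688, -334.9381103515625), 4.338685512542725)
0.235 90 [ 0.5346 -0.3347  0.2548] ((534.3443603515625, -334.41619873046875), 4.60531759262085)
87 [ 0.53084992 -0.3378635   0.03199026]
```

View pics/s3.png

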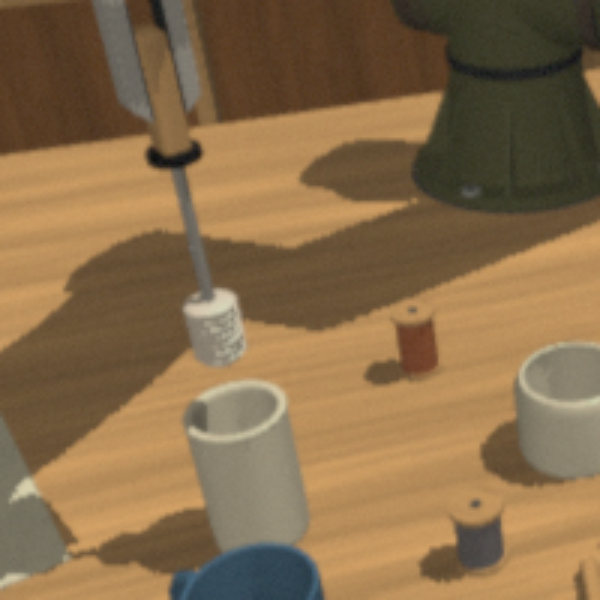

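The head sits directly above the pot mouth: the shaft measures (0.5335, -0.335), and the rim in the same camera measures (0.5345, -0.335). Descending to just above the highest possible floor.

Request:
step_arm([
  {"dp":[0,0,0.3],"twist":0},
  {"dp":[0,0,0.4],"twist":0},
  {"dp":[0,0,0.4],"twist":0},
  {"dp":[0,0,0.4],"twist":0},
  {"dp":[0,0,0.4],"twist":0},
  {"dp":[0,0,0.4],"twist":0},
  {"dp":[0,0,0.2],"twist":0},
  {"dp":[0,0,0],"twist":0},
  {"dp":[0,0,0],"twist":0},
  {"dp":[0,0,0],"twist":0},
])

```text
time_s: 10.45
ee_pos: [0.5328, -0.3362, 0.2311]
eef_rot: [3.14, -0.001, 0.388]
force: [-0.2, -0.3, -1.0]
grip_width: 0.0177
grip_force: 30.0
```

Request:
step_arm([
  {"dp":[0,0,0.1],"twist":0},
  {"dp":[0,0,0.1],"twist":0},
  {"dp":[0,0,0.1],"twist":0},
  {"dp":[0,0,0],"twist":0},
  {"dp":[0,0,0],"twist":0},
  {"dp":[0,0,0],"twist":0},
])

```text
time_s: 11.05
ee_pos: [0.5326, -0.3361, 0.2184]
eef_rot: [3.141, -0.0, 0.388]
force: [0.4, 0.4, -1.3]
grip_width: 0.0179
grip_force: 30.0
```

Request:
step_arm([
  {"dp":[0,0,0.06],"twist":0},
  {"dp":[0,0,0.07],"twist":0},
  {"dp":[0,0,0],"twist":0},
  {"dp":[0,0,0],"twist":0},
  {"dp":[0,0,0],"twist":0},
])

```text
time_s: 11.55
ee_pos: [0.5326, -0.3361, 0.2131]
eef_rot: [3.142, -0.0, 0.388]
force: [-0.1, -1.0, -0.8]
grip_width: 0.0179
grip_force: 30.0
```

Request:
step_arm([
  {"dp":[0,0,0.05],"twist":0},
  {"dp":[0,0,0.05],"twist":0},
  {"dp":[0,0,0],"twist":0},
  {"dp":[0,0,0],"twist":0},
  {"dp":[0,0,0],"twist":0},
])

```text
time_s: 12.05
ee_pos: [0.5326, -0.3361, 0.2091]
eef_rot: [3.142, -0.0, 0.388]
force: [-0.7, 0.3, -1.8]
grip_width: 0.0179
grip_force: 30.0
```

Request:
step_arm([
  {"dp":[0,0,0.05],"twist":0},
  {"dp":[0,0,0.05],"twist":0},
  {"dp":[0,0,0],"twist":0},
  {"dp":[0,0,0],"twist":0},
  {"dp":[0,0,0],"twist":0},
])

```text
time_s: 12.55
ee_pos: [0.5326, -0.3361, 0.2051]
eef_rot: [3.142, -0.0, 0.388]
force: [0.1, 0.0, -0.9]
grip_width: 0.018
grip_force: 30.0
```

```bash
python3 - <<'E'
from h import *
for i in range(6): ctrl.camera("top"); o=ctrl.get_obs(); print(o["force"].round(2),o["ee_pos"][2],o["tau"][1:3].round(2))
E
```

```text
[ 0.58 -0.27 -1.57] 0.20510925184711912 [-64.74 -36.57]
[ 0.45 -0.07 -1.13] 0.20511678724774776 [-64.77 -36.6 ]
[-0.9  -0.39 -1.19] 0.20511510737680402 [-64.79 -36.61]
[-0.32  0.91 -1.22] 0.20508657682882436 [-64.8  -36.61]
[-0.79  0.09 -1.37] 0.20507435967865062 [-64.81 -36.61]
[ 0.42  1.12 -1.46] 0.20504072758882536 [-64.81 -36.61]
```

Request:
step_arm([
  {"dp":[0,0,0.05],"twist":0},
  {"dp":[0,0,0.05],"twist":0},
  {"dp":[0,0,0],"twist":0},
  {"dp":[0,0,0],"twist":0},
])

```text
time_s: 13.25
ee_pos: [0.5326, -0.336, 0.201]
eef_rot: [-3.141, 0.0, 0.388]
force: [1.1, -0.2, -1.3]
grip_width: 0.0177
grip_force: 30.0
```

Request:
step_arm([
  {"dp":[0,0,0.05],"twist":0},
  {"dp":[0,0,0.05],"twist":0},
  {"dp":[0,0,0],"twist":0},
  {"dp":[0,0,0],"twist":0},
])

```text
time_s: 13.65
ee_pos: [0.5326, -0.3361, 0.197]
eef_rot: [-3.142, 0.0, 0.388]
force: [-1.4, 0.6, -2.8]
grip_width: 0.018
grip_force: 30.0
```

```bash
python3 - <<'E'
from h import *
F=[]
for i in range(8): ctrl.camera("top"); o=ctrl.get_obs(); F.append(o["force"])
print(np.round(F,2)[:,2],np.mean(F,0),o["ee_pos"])
E
```

```text
[-0.83 -0.99 -0.3  -1.4  -0.47 -0.32 -1.1  -1.15] [-0.00091433 -0.09154725 -0.81988559] [ 0.53259188 -0.33607107  0.19710119]
```

Request:
step_arm([
  {"dp":[0,0,0.05],"twist":0},
  {"dp":[0,0,0.05],"twist":0},
  {"dp":[0,0,0],"twist":0},
  {"dp":[0,0,0],"twist":0},
])

```text
time_s: 14.45
ee_pos: [0.5326, -0.3361, 0.193]
eef_rot: [-3.141, 0.0, 0.388]
force: [0.1, -0.2, -1.2]
grip_width: 0.0178
grip_force: 30.0
```

```bash
cat > avg.py <<'E'
from h import *
F=[]
for i in range(8): ctrl.camera("top"); o=ctrl.get_obs(); F.append(o["force"])
print(np.round(F,2)[:,2],np.mean(F,0),o["ee_pos"],o["time_s"])
E
python3 avg.py
```

```text
[-0.35 -0.8  -2.   -0.07 -1.28 -1.3  -0.64 -0.15] [-0.34484466  0.22786451 -0.82596578] [ 0.53259477 -0.33605333  0.19305744] 14.85
```

Request:
step_arm([
  {"dp":[0,0,0.05],"twist":0},
  {"dp":[0,0,0.05],"twist":0},
  {"dp":[0,0,0],"twist":0},
  {"dp":[0,0,0],"twist":0},
])

```text
time_s: 15.25
ee_pos: [0.5327, -0.3361, 0.1892]
eef_rot: [3.141, -0.0, 0.388]
force: [0.5, 0.2, 0.2]
grip_width: 0.0175
grip_force: 30.0
```

```bash
python3 avg.py
```

```text
[ 1.31  1.98  1.95  1.39  1.94  1.93  0.51 -0.04] [ 0.06041552 -0.22916858  1.37236166] [ 0.53261023 -0.33608025  0.18910542] 15.65
```

Contact is felt: the floor is reached at TCP z ≈ 0.1935, so the inner floor is about 12–13 mm up. I'll press slightly more, then draw up until the head is half out (TCP ≈ 0.266).

Request:
step_arm([
  {"dp":[0,0,0.05],"twist":0},
  {"dp":[0,0,0],"twist":0},
  {"dp":[0,0,0],"twist":0},
  {"dp":[0,0,0],"twist":0},
])

```text
time_s: 16.05
ee_pos: [0.5326, -0.3361, 0.1871]
eef_rot: [3.141, -0.0, 0.388]
force: [1.1, 0.0, 1.5]
grip_width: 0.018
grip_force: 30.0
```

Request:
step_arm([
  {"dp":[0,0,-0.3],"twist":0},
  {"dp":[0,0,-0.4],"twist":0},
  {"dp":[0,0,-0.4],"twist":0},
  {"dp":[0,0,-0.4],"twist":0},
  {"dp":[0,0,-0.3],"twist":0},
  {"dp":[0,0,-0.17],"twist":0},
  {"dp":[0,0,0],"twist":0},
  {"dp":[0,0,0],"twist":0},
  {"dp":[0,0,0],"twist":0},
])

```text
time_s: 16.95
ee_pos: [0.5324, -0.3359, 0.265]
eef_rot: [-3.14, 0.001, 0.388]
force: [0.1, -0.4, -0.7]
grip_width: 0.018
grip_force: 30.0
```

```bash
python3 - <<'E'
from h import *
print(ctrl.get_obs()["ee_pos"],ctrl.get_obs()["force"])
p,d=ctrl.camera("scene"); cv2.imwrite("pics/s4.png",cv2.resize(p[160:310,80:230,::-1],None,fx=4,fy=4)); X=cloud("scene",d)
near=(abs(X[...,0]-.533)<.06)&(abs(X[...,1]+.335)<.06)
Q=X[near&(X[...,2]>.17)&(X[...,2]<.215)]; Q=Q; print(cv2.minEnclosingCircle((Q[:,:2]*1000).astype(np.float32)))
Q=X[near]; 
for z in np.arange(.11,.16,.005):
    q=Q[(Q[:,2]>z)&(Q[:,2]<z+.005)]; print(round(z,3),len(q),q.max(0).round(3) if len(q) else'', np.ptp(q[:,1]).round(3) if len(q) else'')
E
```

```text
[ 0.53239661 -0.33593041  0.26496796] [ 0.07852074 -0.35408525 -0.6777349 ]
((533.140869140625, -334.8588562011719), 4.682424545288086)
0.11 168 [ 0.567 -0.301  0.115] 0.067
0.115 28 [ 0.549 -0.319  0.12 ] 0.032
0.12 33 [ 0.547 -0.319  0.125] 0.033
0.125 32 [ 0.55  -0.32   0.128] 0.031
0.13 103 [ 0.549 -0.319  0.135] 0.033
0.135 25 [ 0.544 -0.325  0.139] 0.02
0.14 10 [ 0.535 -0.332  0.145] 0.006
0.145 8 [ 0.537 -0.332  0.15 ] 0.007
0.15 8 [ 0.535 -0.332  0.154] 0.006
0.155 9 [ 0.535 -0.331  0.159] 0.008
```

View pics/s4.png

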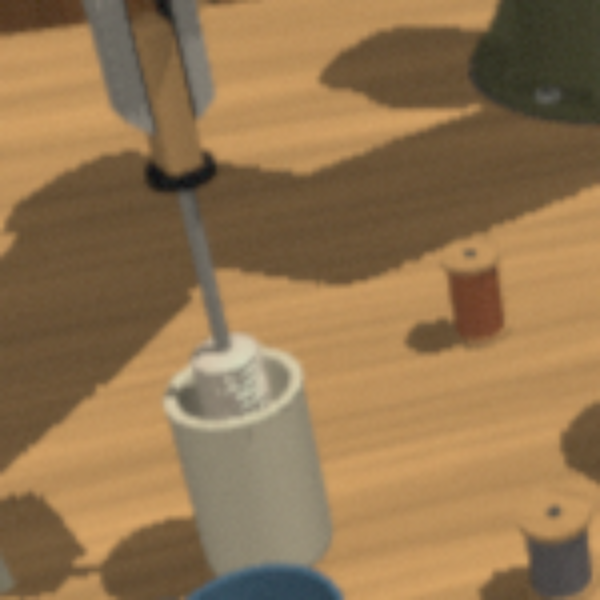

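The head (crop 230,380) stands half out of the mouth, with its top at z ≈ 0.135, and the pot hasn't moved. On to strokes 2 and 3.

Request:
step_arm([
  {"dp":[0,0,0.3],"twist":0},
  {"dp":[0,0,0.4],"twist":0},
  {"dp":[0,0,0.4],"twist":0},
  {"dp":[0,0,0.4],"twist":0},
  {"dp":[0,0,0.2],"twist":0},
  {"dp":[0,0,0.1],"twist":0},
  {"dp":[0,0,0.1],"twist":0},
  {"dp":[0,0,0.07],"twist":0},
  {"dp":[0,0,0],"twist":0},
  {"dp":[0,0,0],"twist":0},
  {"dp":[0,0,0],"twist":0},
  {"dp":[0,0,0],"twist":0},
])

```text
time_s: 18.2
ee_pos: [0.5326, -0.3361, 0.1874]
eef_rot: [3.141, -0.0, 0.388]
force: [-0.2, 1.0, 1.6]
grip_width: 0.0178
grip_force: 30.0
```

Request:
step_arm([
  {"dp":[0,0,-0.3],"twist":0},
  {"dp":[0,0,-0.4],"twist":0},
  {"dp":[0,0,-0.4],"twist":0},
  {"dp":[0,0,-0.4],"twist":0},
  {"dp":[0,0,-0.3],"twist":0},
  {"dp":[0,0,-0.17],"twist":0},
  {"dp":[0,0,0],"twist":0},
  {"dp":[0,0,0],"twist":0},
  {"dp":[0,0,0],"twist":0},
])

```text
time_s: 19.1
ee_pos: [0.5324, -0.336, 0.265]
eef_rot: [-3.14, 0.001, 0.388]
force: [-0.6, 1.1, -0.9]
grip_width: 0.0178
grip_force: 30.0
```

Request:
step_arm([
  {"dp":[0,0,0.3],"twist":0},
  {"dp":[0,0,0.4],"twist":0},
  {"dp":[0,0,0.4],"twist":0},
  {"dp":[0,0,0.4],"twist":0},
  {"dp":[0,0,0.2],"twist":0},
  {"dp":[0,0,0.1],"twist":0},
  {"dp":[0,0,0.1],"twist":0},
  {"dp":[0,0,0.07],"twist":0},
  {"dp":[0,0,0],"twist":0},
  {"dp":[0,0,0],"twist":0},
  {"dp":[0,0,0],"twist":0},
  {"dp":[0,0,0],"twist":0},
])

```text
time_s: 20.3
ee_pos: [0.5326, -0.3361, 0.1874]
eef_rot: [3.141, -0.0, 0.388]
force: [-0.5, 1.0, 2.4]
grip_width: 0.0177
grip_force: 30.0
```

```bash
python3 avg.py
```

```text
[1.85 1.15 2.26 2.29 0.59 1.56 2.61 1.92] [-0.63665934  0.5617945   1.77910924] [ 0.53260515 -0.33608543  0.18709503] 20.7
```

Request:
step_arm([
  {"dp":[0,0,-0.3],"twist":0},
  {"dp":[0,0,-0.4],"twist":0},
  {"dp":[0,0,-0.4],"twist":0},
  {"dp":[0,0,-0.4],"twist":0},
  {"dp":[0,0,-0.3],"twist":0},
  {"dp":[0,0,-0.17],"twist":0},
  {"dp":[0,0,0],"twist":0},
  {"dp":[0,0,0],"twist":0},
  {"dp":[0,0,0],"twist":0},
])

```text
time_s: 21.6
ee_pos: [0.5324, -0.3359, 0.2649]
eef_rot: [-3.14, 0.001, 0.388]
force: [0.4, 0.4, -1.1]
grip_width: 0.0179
grip_force: 30.0
```

Request:
step_arm([
  {"dp":[0,0,-0.4],"twist":0},
  {"dp":[0,0,-0.5],"twist":0},
  {"dp":[0,0,-0.5],"twist":0},
  {"dp":[0,0,-0.35],"twist":0},
  {"dp":[0,0,0],"twist":0},
  {"dp":[0,0,0],"twist":0},
])

```text
time_s: 22.2
ee_pos: [0.5325, -0.336, 0.3348]
eef_rot: [-3.141, 0.001, 0.388]
force: [0.1, -0.5, -2.0]
grip_width: 0.0179
grip_force: 30.0
```

```bash
python3 - <<'E'
from h import *
to(.4401,.1715,.332); print(ctrl.get_obs()["ee_pos"])
E
```

```text
units [  2.663 -12.618   0.069] yaw 0.3881044279507637 F [ 0.09 -0.45 -2.02] 22.2
[ 0.53249752 -0.33601225  0.33477219]
```

Request:
step_arm([
  {"dp":[0.1,-0.4,0],"twist":0},
  {"dp":[0.17,-0.8,0],"twist":0},
  {"dp":[0.17,-0.8,0],"twist":0},
  {"dp":[0.17,-0.8,0],"twist":0},
  {"dp":[0.17,-0.8,0],"twist":0},
  {"dp":[0.17,-0.8,0],"twist":0},
  {"dp":[0.17,-0.8,0],"twist":0},
  {"dp":[0.17,-0.8,0],"twist":0},
  {"dp":[0.17,-0.8,0],"twist":0},
  {"dp":[0.17,-0.8,0],"twist":0},
])

```text
time_s: 23.2
ee_pos: [0.4771, -0.0287, 0.3346]
eef_rot: [-3.141, 0.002, 0.388]
force: [0.3, -1.0, 0.5]
grip_width: 0.0181
grip_force: 30.0
```

Request:
step_arm([
  {"dp":[0.17,-0.8,0],"twist":0},
  {"dp":[0.17,-0.8,0],"twist":0},
  {"dp":[0.17,-0.8,0],"twist":0},
  {"dp":[0.17,-0.8,0],"twist":0},
  {"dp":[0.17,-0.8,0],"twist":0},
  {"dp":[0.17,-0.6,0],"twist":0},
  {"dp":[0.01,-0.42,0],"twist":0},
  {"dp":[0,0,0],"twist":0},
  {"dp":[0,0,0],"twist":0},
  {"dp":[0,0,0],"twist":0},
])

```text
time_s: 24.2
ee_pos: [0.4401, 0.1708, 0.3354]
eef_rot: [3.142, 0.001, 0.387]
force: [0.1, -0.7, -1.5]
grip_width: 0.018
grip_force: 30.0
```

```bash
python3 - <<'E'
from h import *
to(.4401,.1715,.2206); print(ctrl.get_obs()["ee_pos"])
E
```

```text
units [ 0.006 -0.017  2.87 ] yaw 0.3874250386093063 F [ 0.05 -0.7  -1.52] 24.2
[0.44013518 0.17076734 0.33540529]
```

Request:
step_arm([
  {"dp":[0,-0.02,0.4],"twist":0},
  {"dp":[0,0,0.6],"twist":0},
  {"dp":[0,0,0.6],"twist":0},
  {"dp":[0,0,0.6],"twist":0},
  {"dp":[0,0,0.4],"twist":0},
  {"dp":[0,0,0.25],"twist":0},
  {"dp":[0,0,0],"twist":0},
  {"dp":[0,0,0],"twist":0},
  {"dp":[0,0,0],"twist":0},
])

```text
time_s: 25.1
ee_pos: [0.4401, 0.1722, 0.2228]
eef_rot: [3.141, -0.001, 0.388]
force: [0.2, -0.7, -1.4]
grip_width: 0.0178
grip_force: 30.0
```

```bash
python3 - <<'E'
from h import *
to(.5359,.2107,.2206); print(ctrl.get_obs()["ee_pos"])
p,d=ctrl.camera("scene"); X=cloud("scene",d)
near=(abs(X[...,0]-.44)<.05)&(abs(X[...,1]-.1715)<.05)
for lo,hi in((.11,.14),(.145,.185)):
    Q=X[near&(X[...,2]>lo)&(X[...,2]<hi)]; print(len(Q),np.median(Q,axis=0),cv2.minEnclosingCircle((Q[:,:2]*1000).astype(np.float32)))
E
```

```text
units [2.581 0.014 0.054] yaw 0.38793384484344373 F [ 0.23 -0.74 -1.4 ] 25.1
[0.44012275 0.17215597 0.2227673 ]
24 [0.44146005 0.17077137 0.12837815] ((441.50244140625, 170.27980041503906), 4.560604095458984)
45 [0.44140936 0.17099908 0.16556645] ((440.717529296875, 171.0050811767578), 4.451636791229248)
```

Still upright and aligned with the slot. Sliding it in.

Request:
step_arm([
  {"dp":[0.3,0.01,0.05],"twist":0},
  {"dp":[0.4,0,0],"twist":0},
  {"dp":[0.4,0,0],"twist":0},
  {"dp":[0.4,0,0],"twist":0},
  {"dp":[0.4,0,0],"twist":0},
  {"dp":[0.4,0,0],"twist":0},
  {"dp":[0.28,0,0],"twist":0},
  {"dp":[0,0,0],"twist":0},
  {"dp":[0,0,0],"twist":0},
  {"dp":[0,0,0],"twist":0},
])

```text
time_s: 26.15
ee_pos: [0.5352, 0.2108, 0.2199]
eef_rot: [3.142, -0.0, 0.388]
force: [1.2, -0.1, -1.7]
grip_width: 0.0182
grip_force: 30.0
```

```bash
python3 - <<'E'
from h import *
to(.5359,.2107,.2106); print(ctrl.get_obs()["ee_pos"])
E
```

```text
units [0.015 0.009 0.233] yaw 0.38814757488307894 F [ 1.15 -0.12 -1.66] 26.15
[0.5351889  0.21080862 0.21990711]
```

Request:
step_arm([
  {"dp":[0.01,0.01,0.1],"twist":0},
  {"dp":[0,0,0.07],"twist":0},
  {"dp":[0,0,0.04],"twist":0},
  {"dp":[0,0,0.02],"twist":0},
  {"dp":[0,0,0],"twist":0},
  {"dp":[0,0,0],"twist":0},
  {"dp":[0,0,0],"twist":0},
])

```text
time_s: 26.85
ee_pos: [0.5359, 0.2107, 0.2107]
eef_rot: [3.142, -0.0, 0.388]
force: [-0.4, -0.9, -1.0]
grip_width: 0.0179
grip_force: 30.0
```

```bash
python3 avg.py
```

```text
[-1.28 -1.84 -1.96 -0.88 -1.09 -1.28 -1.4  -0.54] [-0.40629113  0.21124522 -1.28344742] [0.53591567 0.21065092 0.21062418] 27.25
```

Request:
step_arm([
  {"dp":[0,0,0.015],"twist":0},
  {"dp":[0,0,0],"twist":0},
  {"dp":[0,0,0],"twist":0},
])

```text
time_s: 27.55
ee_pos: [0.536, 0.2107, 0.2106]
eef_rot: [3.142, -0.001, 0.388]
force: [-2.5, -1.2, 4.8]
grip_width: 0.018
grip_force: 30.0
```

```bash
python3 avg.py
```

```text
[5.13 4.86 5.76 5.52 5.73 7.06 5.11 4.59] [-2.34263628 -0.62886985  5.46979411] [0.53598018 0.21071508 0.21060648] 27.95
```

Collar is resting on the board (+5 N). Easing back a touch, then releasing.

Request:
step_arm([
  {"dp":[0,0,-0.01],"twist":0},
  {"dp":[0,0,0],"twist":0},
  {"dp":[0,0,0],"twist":0},
])

```text
time_s: 28.25
ee_pos: [0.536, 0.2107, 0.2106]
eef_rot: [3.142, -0.0, 0.388]
force: [-0.6, -0.9, 3.2]
grip_width: 0.0179
grip_force: 30.0
```

Request:
step_arm([
  {"dp":[0,0,0],"twist":0},
  {"dp":[0,0,0],"twist":0},
  {"dp":[0,0,0],"twist":0},
  {"dp":[0,0,0],"twist":0},
  {"dp":[0,0,0],"twist":0},
  {"dp":[0,0,0],"twist":0},
], gripper=0.2)

```text
time_s: 28.85
ee_pos: [0.5359, 0.2107, 0.2104]
eef_rot: [3.142, 0.0, 0.388]
force: [-0.5, 0.7, -0.3]
grip_width: 0.0559
grip_force: 0.0
```

Request:
step_arm([
  {"dp":[0,0,-0.2],"twist":0},
  {"dp":[0,0,-0.5],"twist":0},
  {"dp":[0,0,-0.6],"twist":0},
  {"dp":[0,0,-0.8],"twist":0},
  {"dp":[0,0,-0.8],"twist":0},
  {"dp":[0,0,-0.5],"twist":0},
  {"dp":[0,0,0],"twist":0},
  {"dp":[0,0,0],"twist":0},
  {"dp":[0,0,0],"twist":0},
])

```text
time_s: 29.75
ee_pos: [0.5356, 0.2106, 0.3451]
eef_rot: [-3.141, 0.002, 0.388]
force: [0.1, -0.2, -0.1]
grip_width: 0.0564
grip_force: 0.0
```

```bash
python3 - <<'E'
from h import *
p,d=ctrl.camera("scene"); cv2.imwrite("pics/s5.png",cv2.resize(p[100:400,100:460,::-1],None,fx=2,fy=2))
p,d=ctrl.camera("top"); X=cloud("top",d)
r=(365,183,415,225); Q=box(X,r); R=Q[(Q[:,2]>.100)&(Q[:,2]<.116)]; print("rim",circ(R,.03))
E
```

```text
rim [ 0.53156856 -0.33600308  0.03064872]
```

View pics/s5.png

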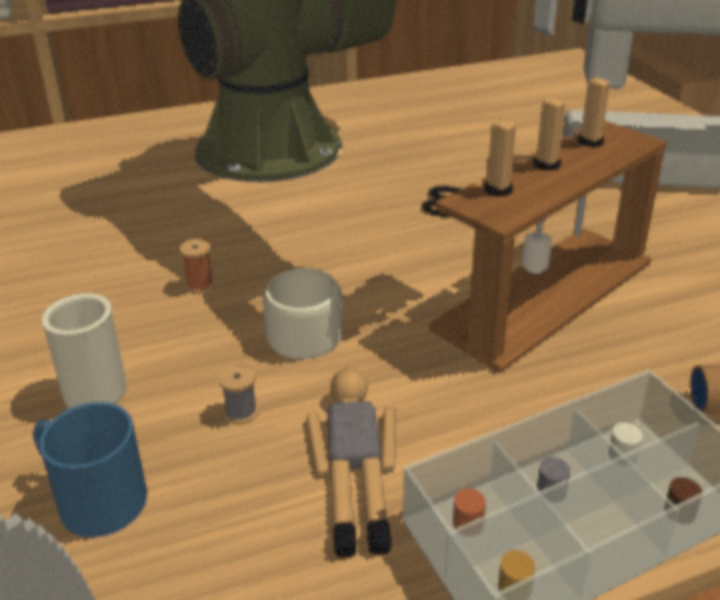

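The brush hangs upright in the middle slot (handle at 548,130, head at 537,252). The pot has moved only about 0.1 mm, and nothing else looks disturbed.

```bash
python3 -c "
from station import ctrl
print(ctrl.hand_in())"
```

```text
the job is handed in; nothing more can be done
None
```

I scrubbed the pot with three full strokes, hung the brush back in its middle slot with the collar resting on the rack, let go, and handed the job in at about 30 s; the pot stayed in place and the final picture shows nothing else disturbed.

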